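# Set and hold the pouring lean of a clay mould

## Robot

A 7-joint arm with a two-finger parallel gripper is mounted at the origin on the work surface. World frame = base frame: x ahead of the robot, y to its left, z up, the work surface at z = 0. Lengths are in mm, angles in rad, forces in N, time in s.
With the tool pointing down it reaches from about 400 to 900 mm from the base axis. Payload 5.6 kg.
Tool frame: the origin (TCP) lies where the fingers leave the gripper's body, on its centre line; the fingertips stand 88 mm ahead of it and the grasp point (between the pads) lies 69 mm ahead of it; z points along the fingers, y is the line along which they close (so a half turn about z gives the same grasp; the last joint's range is limited). The gripper opens to 92 mm and grips with 3 to 60 N. Pads are 20 mm wide; open, the fingers measure 128 mm over their backs; the gripper's body (75 mm by 189 mm) begins 69 mm behind the grasp point.
Start: joints at [1.167, 0.468, -0.012, 1.603, 0.006, 1.071, -0.056], TCP at [229.427, -608.169, 302.692] pointing down, gripper open.
Joint ranges: [-2.53, 2.53], [-0.31, 2.02], [-1.57, 1.55], [0.28, 2.44], [-1.29, 4.43], [0.15, 1.84], [-2.92, 2.92]. Speed limits (rad/s): [2.57, 2.57, 3.14, 3.14, 3.14, 3.14, 3.14].

## Interface

Orientations are given as a unit quaternion [x, y, z, w].
In Python, from bench import observe, read_camera, camera_params, finish_job, silhouettes gives the robot as it stands. The module is installed in compiled form; this text tells all that it offers.
- The arm moves only by the tool apply_moves, never from a script. Its argument "increments" is text: rows parted by semicolons, each of 4 numbers parted by spaces: the shift along the tool's x, y, z in mm, then the turn about the tool's z in degrees. In form: x y z yaw; .... A call has 1 to 8 rows; each row is the pose to reach, as a shift and turn from the pose commanded when the call began, along the tool's axes at that moment; what a row does not reach only later rows make up. A row lasts 1/8 s, in which the tool goes at most 62.5 mm and 10.7 degrees, less where a joint would pass 70% of its speed; a pose out of reach is approached as far as the arm can. A call with a gripper value outside its range is refused whole. "fingers" is the finger opening in mm, from 0 to 91.9, set as the call begins (left out, the last holds). The fingers move at their own pace and stop on an object; "grip_force" is the grip in N (left out, the last holds). Time passes only in rows, so rows that repeat a pose let the fingers close. It gives the time, the measured TCP pose, the force, the opening and the grip force at its end, in the units of the state.
- observe(): the state, without advancing time (a new reading comes with each control period).
- read_camera(name): name is "scene" or "top" or "wrist"; returns (picture, depth): 400x640x3 uint8, red, green, blue; 400x640 float32, mm along the optical axis (not along the pixel's ray), 0 where there is no reading.
- camera_params(name): a dict with "vertical_fov" (degrees; the focal length in pixels is half the picture's height over the tangent of half this angle, whatever the lens; pixels are square), "cx", "cy" (the principal point, pixels), "distortion" ([k1, k2, p1, p2, k3] as OpenCV has them; the pictures are not rectified), "origin" and "attitude" of the camera in the world; the wrist camera has in their place "mount" (4x4, takes a point from camera to tool coordinates, whose origin is the TCP and whose axes are the flange's). Camera axes: x right, y down, z forward; pixel columns grow to the right and rows downward; lengths in mm; the calibration is good to about 2 mm. A picture is of the moment at which its call begins: read the wrist's pose just before it. camera_params takes no time and is no camera call.
- finish_job(): hands the job in; it is judged then, once.
Trained networks look in the newest picture that a camera, given by its name, has taken for a name from the list of things; names that differ only in an ending like _2 or _b are one class to them, and where a whole thing is asked for, a point or a joint stands for the part that bears it (a point fixed in the world has none). Each returns a list of dicts, best first, with "confidence" (0 to 1); they miss things now and then, are a little off and sometimes report something else, mostly with a low value. They report only what shows in the picture. A call takes as long as a camera call. They do not tell look-alikes from the thing itself.
- silhouettes(name, camera): "region" (400x640 bool, what is visible of it) and "at" ([column, row] in pixels, amid what is visible of it).
The state is a dict: "time_s": time; "joint_pos": joint angles; "qd": joint speeds; "joint_torque": joint torques, N m; "tcp_pos": TCP position; "orientation": TCP orientation; "ft_force": force on the tool from outside, world axes, zero at the start; "moment": the same for the moment, N m; "opening": opening from 0.0 (shut) to 1.0 (fully open); "grasp_force": force on a finger pad.
Only numpy, scipy, OpenCV 4.12 (cv2) and the standard library are available. Lean on these libraries where they do the work, as an engineer would, in place of code of your own. Each camera call takes 0.05 s, during which the arm holds its last target. There are 200 camera calls.

## Task

Take the angle gauge out of its rest block and push its thin stem fully home into the narrow white filling tube on top of the grey clay mould. Then, moving the mould only by the gauge, rock it on its lumpy underside until the gauge's swinging pointer settles with its tip on the red mark, the mould still resting on the bench and the stem still well down in the tube. Finish while holding the gauge still there (do not let go), and leave the sprayer, bowl, pliers and wood offcut alone.

Things in the scene. Friction and masses are not known exactly. Their poses are not given: they have to be found in the camera images.
- gauge: Angle gauge, 0.27 kg, at first in the rest block. Origin: middle of its collar's underside; z up, x out of the white face (about world +x), y across. Below: steel stem 9 mm thick, 45 mm long, tapered end. Above: collar 34 mm across, 6 thick; blue dial 8 (x) by 96 (y) mm, z 6 to 86; black grip 26 x 26 mm, z 85 to 129. Pointer and mark turn about x at z 78 mm on the +x face.
- grip (a point): Centre of the gauge's black 26 x 26 x 44 mm grip, 107 mm above the gauge origin, axes as the gauge's.
- stem_tip (a point): Lower end of the stem, 45 mm below the gauge origin.
- pointer (a joint): Angle of the black swinging pointer in the gauge (rad): a 60 mm pendulum, lightly damped (swings a second or two), touching nothing. 0 with the gauge upright; positive when the tip swings to the gauge's +y side, as it does when the gauge's top leans to +y; it reads the lean.
- mark (a joint): Angle at which the red mark is set on the dial (rad, same zero and sense as the pointer), 0.18 to 0.34, stiff, so always on the gauge's +y side.
- pointer_tip (a point): Tip of the pointer, 60 mm from its pivot.
- mark_centre (a point): Middle of the red mark, 60 mm from the pivot; the mark is 7 mm wide across the scale. The pointer tip coincides with it when both angles are equal.
- mould: Loose grey clay mould, 0.6 to 0.9 kg, 130 (x) by 108 (y) mm, top 70 mm above its origin, two rusty discs on it along its x line. Lumpy underside: ribs along x on an arc of radius 120 mm, so it rolls about its x axis (leans to +y or -y, up to 0.45 rad) and rights itself if let go. Origin: lowest point of the underside, below the tube; z up, x within 0.4 rad of world +x.
- mould_mouth (a point): Centre of the mouth of the mould's white filling tube, 90 mm above the mould origin. Rim 31 mm across, mouth flaring in from 23 mm to the 11.5 mm bore over 10 mm; the hole is 52 mm deep, so the stem goes in until the collar rests on the rim.
- rest: Fixed light wooden rest block 75 x 75 x 60 mm; origin under its centre. 13 mm hole, 52 mm deep, in its top, in which the gauge's stem stands, collar on the block.
- table: The plywood bench, top at height 0.
- sprayer: Bystander: white spray bottle with green head, 68 mm across, 177 mm high. Origin under its centre.
- bowl: Bystander: white mixing bowl, 130 mm across, 55 mm high. Origin under its centre.
- pliers: Bystander: pliers with red handles, 155 mm long, 12 mm high. Origin at the pivot's underside.
- offcut: Bystander: wood offcut 90 x 45 x 22 mm. Origin under its centre.
Things that resemble listed ones, but are neither listed nor needed, are in the scene too. Leave any green look-alike of the mould alone. There is more than one size of the gauge; the job needs the larger.

How it is judged (in metres and radians):
On the way:
1. the stem is fully home in the mould's tube: collar within 5 mm of the rim (distance between gauge and mould_mouth below 0.005 m and angle between the z axis of gauge and the z axis of mould, either way round below 0.12 rad), for 0.2 s.
At the end, for the whole second after the job is handed in: The pointer's tip is within 3.5 mm of the middle of the red mark (about 0.058 rad) and at rest, the stem is at least 33 mm deep in the mould's tube (collar within 12 mm of the rim), the mould leans, is still and bears on the bench with more than 1.5 N, and the fingers still grip the gauge (distance between pointer_tip and mark_centre below 0.0035 m and velocity of joint pointer between -0.3 and 0.3 rad/s and z of stem_tip in the frame of mould below 0.057 m and x of stem_tip in the frame of mould between -0.006 and 0.006 m and y of stem_tip in the frame of mould between -0.006 and 0.006 m and angle between mould's own z axis and vertical above 0.05 rad and linear speed of mould below 0.02 m/s and contact force between mould and table above 1.5 N and contact force between the fingers and gauge above 1 N); the arm keeps its last pose, push and grip.
It fails at once if the robot touches the mould itself (more than 2 N) (contact force between any of the fingers, the arm and mould above 2 N).
It fails at once if a bystander is moved more than 30 mm (distance of any of sprayer, bowl, pliers, offcut from where it was at the start of the episode above 0.03 m).
It also fails if it takes over 51 s, if anything falls off the work surface, if the arm or the gripper's body presses on something with over 40 N, if the wrist force passes 120 N, or if a joint passes its speed limit or range.

## Working session

There is one attempt and no reset: what is moved stays moved. The work goes in short steps, Python scripts to look and compute and a tool call to move; the robot and the scene stay as the last step left them, time stands still between calls to the robot, and variables do not carry over. Pictures are saved under pics/ and viewed, at most 10 in all, crops included, and the job is handed in when it is done.

Besides the shell and the picture viewer there is one more tool, called after ">>>" by a JSON object that holds its "op" and its "data". apply_moves: Moves the arm, as the interface text tells. Its arguments: {"type":"object","properties":{"increments":{"type":"string"},"fingers":{"type":"number"},"grip_force":{"type":"number"}},"required":["increments"]}

```bash
mkdir -p pics; cat > h.py <<'E'
import numpy as np, cv2
from bench import *
from scipy.spatial.transform import Rotation as R
def cam(name, st=None):
    p=camera_params(name); f=200/np.tan(np.radians(p["vertical_fov"])/2)
    K=np.array([[f,0,p["cx"]],[0,f,p["cy"]],[0,0,1.]]); D=np.array(p["distortion"],float)
    if "mount" in p:
        T=np.eye(4); T[:3,:3]=R.from_quat(st["orientation"]).as_matrix(); T[:3,3]=st["tcp_pos"]
        T=T@np.array(p["mount"])
        return K,D,T[:3,:3],T[:3,3]
    A=np.array(p["attitude"],float)
    A=A if A.shape==(3,3) else R.from_quat(A).as_matrix()
    return K,D,A,np.array(p["origin"],float)
def rays(uv,c):
    K,D,A,o=c
    n=cv2.undistortPoints(np.array(uv,float).reshape(-1,1,2),K,D)[:,0]
    return np.c_[n,np.ones(len(n))]@A.T, o   # scaled by depth
def pts(mask,depth,c):
    m=mask&(depth>0); v,u=np.nonzero(m)
    d,o=rays(np.c_[u,v],c); return o+d*depth[m][:,None]
def proj(P,c):
    K,D,A,o=c
    q=(np.atleast_2d(P)-o)@A
    return cv2.projectPoints(q,np.zeros(3),np.zeros(3),K,D)[0][:,0]
def save(n,img): cv2.imwrite("pics/"+n,cv2.cvtColor(np.ascontiguousarray(img),cv2.COLOR_RGB2BGR))
E
python3 - <<'E'
from h import *
st=observe(); print(st)
for n in("scene","top","wrist"):
    im,d=read_camera(n); save(n+"0.png",im); p=camera_params(n); print(n,p); c=cam(n,st)
    for k in ("gauge","mould","rest","mould_mouth","sprayer","bowl","pliers","offcut"):
        for r in silhouettes(k,n)[:4]:
            P=pts(r["region"],d,c)
            if len(P): print(n,k,round(r["confidence"],2),np.round(r["at"]),len(P),np.median(P,0).round(),np.percentile(P,2,axis=0).round(),np.percentile(P,98,axis=0).round())
E
```

```text
{'time_s': 0.0, 'joint_pos': array([ 1.16700477,  0.46837722, -0.01156668,  1.60363094,  0.00596816,
        1.07140422, -0.05627861]), 'qd': array([ 0.00035979, -0.00048263, -0.00174354, -0.00271589,  0.00047193,
       -0.00063514, -0.00044909]), 'joint_torque': array([ 1.04987648e-04, -5.20571995e+01, -1.23526430e-02, -2.43744296e+01,
       -5.67035051e-02,  1.72687758e-02,  1.62444339e-04]), 'tcp_pos': array([ 229.23670775, -607.77061768,  301.73713109]), 'orientation': array([ 9.83780448e-01,  1.79374560e-01, -2.15395337e-04, -8.66306463e-04]), 'ft_force': array([-0.29129023,  0.62923302,  0.08008738]), 'moment': array([-0.00924476,  0.00511268,  0.02405905]), 'grasp_force': 0.0, 'opening': 1.0000247156037674}
scene {'vertical_fov': 57.25665467997659, 'cx': 319.8616715866595, 'cy': 201.8711966130418, 'distortion': array([0.01345034, 0.        , 0.        , 0.        , 0.        ]), 'origin': array([ 968.11382101, -506.35628904,  773.8254133 ]), 'attitude': array([ 0.87296862,  0.29916246, -0.1340743 , -0.36118098])}
scene gauge 0.9 [214. 259.] 684 [ 398. -238.   16.] [ 359. -28
[... 2632 characters left out ...]
liers 0.56 [446. 173.] 198 [ 627. -397.   10.] [ 609. -464.    5.] [ 672. -328.   15.]
top offcut 0.68 [330. 250.] 449 [395. -21.  21.] [353. -42.  -1.] [438.   1.  25.]
wrist {'vertical_fov': 65.43865915229597, 'cx': 317.7278330082895, 'cy': 199.3446686703555, 'distortion': array([-0.04173958,  0.        ,  0.        ,  0.        ,  0.        ]), 'mount': array([[ 6.37065566e-04, -9.69508098e-01, -2.45058447e-01,
         6.86284324e+01],
       [ 9.99999790e-01,  5.88343369e-04,  2.72023971e-04,
         5.70735742e-02],
       [-1.19550931e-04, -2.45058568e-01,  9.69508269e-01,
        -8.32883815e+01],
       [ 0.00000000e+00,  0.00000000e+00,  0.00000000e+00,
         1.00000000e+00]])}
```

```bash
python3 - <<'E'
import cv2,numpy as np
a=cv2.imread("pics/scene0.png");b=cv2.imread("pics/top0.png")
A=cv2.resize(a[110:310,180:460],None,fx=2.8,fy=2.8,interpolation=cv2.INTER_CUBIC)[:590]
cv2.imwrite("pics/s1.png",A)
cv2.imwrite("pics/t1.png",cv2.resize(b[110:290,170:450],None,fx=2.8,fy=2.8,interpolation=cv2.INTER_CUBIC))
E
```

```text
(no output)
```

View pics/s1.png

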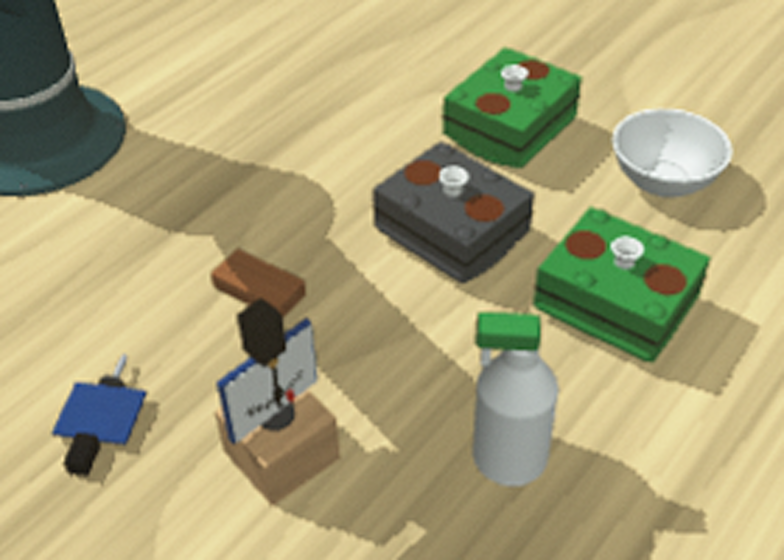

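View pics/t1.png

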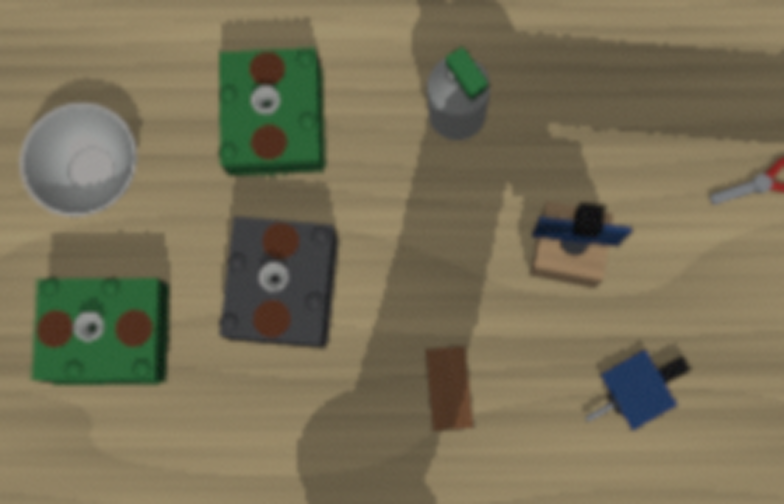

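The grey mould is near (505,160). The large gauge stands in the rest near (550,-155), its white face towards +x with the mark to the right at scene-crop (290,397). The smaller gauge lies flat. I'll move the wrist camera to look at the dial face.

>>> {"op": "apply_moves", "data": {"increments": "60 -26 0 5; 120 -52 0 10; 180 -78 0 15; 240 -104 0 20; 300 -130 5 20; 360 -156 10 20; 420 -182 15 20; 480 -208 20 20"}}

```text
time_s: 2.35
tcp_pos: [589.3, -259.3, 284.6]
orientation: [1.0, 0.006, 0.0, 0.0]
ft_force: [0.6, -0.2, 0.5]
opening: 0.998
grasp_force: 0.0
```

>>> {"op": "apply_moves", "data": {"increments": "55 35 0 0; 100 20 0 0; 130 15 0 0; 130 15 0 0; 130 15 0 0"}}

```text
time_s: 2.98
tcp_pos: [717.4, -274.7, 284.1]
orientation: [1.0, 0.006, -0.001, 0.0]
ft_force: [-0.3, -0.0, 0.2]
opening: 0.999
grasp_force: 0.0
```

```bash
python3 - <<'E'
from h import *
st=observe(); print(st["time_s"],st["tcp_pos"],R.from_quat(st["orientation"]).as_matrix().round(3))
im,d=read_camera("wrist"); save("w1.png",im); c=cam("wrist",st)
np.savez("w1",d=d,im=im,tp=st["tcp_pos"],o=st["orientation"])
for k in ("gauge","mark","pointer","rest"):
    for r in silhouettes(k,"wrist")[:3]:
        P=pts(r["region"],d,c)
        if len(P): print(k,round(r["confidence"],2),np.round(r["at"]),len(P),np.median(P,0).round(),np.percentile(P,2,axis=0).round(),np.percentile(P,98,axis=0).round())
E
```

```text
2.975 [ 717.39527371 -274.73534728  284.09514511] [[ 1.     0.011 -0.001]
 [ 0.011 -1.    -0.   ]
 [-0.001  0.    -1.   ]]
gauge 0.67 [214. 350.] 2621 [ 554. -169.   96.] [ 548. -205.   66.] [ 561. -137.  123.]
mark 0.59 [196. 337.] 53 [ 559. -145.   82.] [ 557. -148.   74.] [ 560. -141.   88.]
mark 0.5 [447. 246.] 1299 [ 637. -425.   12.] [ 607. -472.    2.] [ 675. -324.   14.]
rest 0.93 [237. 291.] 566 [ 584. -182.   24.] [ 540. -201.    4.] [ 588. -164.   62.]
```

View pics/w1.png

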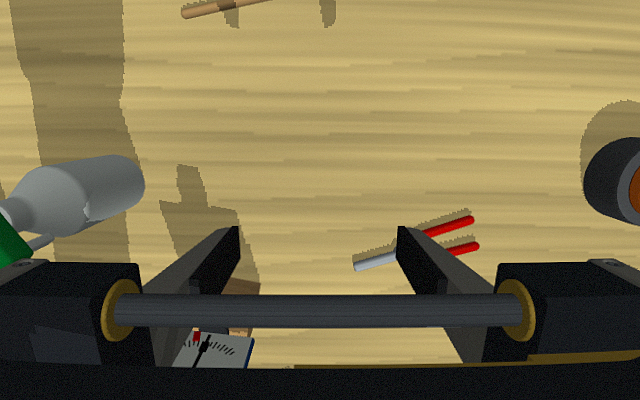

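The gripper hides the dial (mark at pixel (196,337), pointer at (203,346)). I'll turn so the gauge appears at the left image edge, which is also the yaw I need for grasping.

>>> {"op": "apply_moves", "data": {"increments": "9 -10 4 -10.6; 18 -20 8 -21.2; 27 -30 12 -31.8; 36 -40 16 -42.4; 45 -50 20 -53; 54 -60 26 -63.6; 62 -70 34 -74.2; 68 -75 34 -84.8"}}

```text
time_s: 4.22
tcp_pos: [785.0, -197.9, 249.9]
orientation: [0.732, 0.681, -0.0, -0.0]
ft_force: [0.2, 1.0, 0.0]
opening: 1.0
grasp_force: 0.0
```

>>> {"op": "apply_moves", "data": {"increments": "0 0 0 -5; 0 0 0 -5; 0 0 0 -5; 0 0 0 -5"}}

```text
time_s: 4.72
tcp_pos: [785.2, -198.6, 250.7]
orientation: [0.705, 0.71, -0.0, 0.0]
ft_force: [-0.1, -0.1, -0.8]
opening: 1.002
grasp_force: 0.0
```

```bash
python3 - <<'E'
from h import *
st=observe(); print(st["time_s"],st["tcp_pos"],st["joint_pos"].round(2),R.from_quat(st["orientation"]).as_matrix().round(3))
im,d=read_camera("wrist"); c=cam("wrist",st)
np.savez("w2",d=d,im=im,tp=st["tcp_pos"],o=st["orientation"])
for k in ("gauge","mark","pointer","rest"):
    for r in silhouettes(k,"wrist")[:3]:
        P=pts(r["region"],d,c); np.save("m_%s.npy"%k,r["region"])
        if len(P): print(k,round(r["confidence"],2),np.round(r["at"]),len(P),np.median(P,0).round(),np.percentile(P,2,axis=0).round(),np.percentile(P,98,axis=0).round())
        if k=="gauge":
            u,v=np.round(r["at"]).astype(int); v0=max(0,v-100);u0=max(0,u-130)
            save("w2.png",cv2.resize(im[v0:v0+200,u0:u0+260],None,fx=3,fy=3,interpolation=cv2.INTER_CUBIC)); print(u0,v0)
            break
for n in("top","scene"):
    im,d=read_camera(n); np.savez(n+"2",d=d,im=im)
    for i,r in enumerate(silhouettes("mould",n)[:4]): np.save(f"mm_{n}{i}.npy",r["region"])
E
```

```text
4.725 [ 785.17939971 -198.64232726  250.6759793 ] [ 0.42  0.84 -0.4   1.14  0.32  1.22  0.03] [[-0.007  1.     0.   ]
 [ 1.     0.007 -0.   ]
 [-0.     0.    -1.   ]]
gauge 0.84 [ 28. 156.] 7206 [ 556. -157.   96.] [ 550. -202.   65.] [ 565. -112.  122.]
0 56
mark 0.72 [ 47. 138.] 158 [ 559. -144.   81.] [ 556. -149.   73.] [ 560. -140.   87.]
mark 0.21 [236.  18.] 3937 [724. -60.  87.] [694. -66.  12.] [746. -37. 117.]
pointer 0.59 [ 27. 161.] 298 [ 560. -158.  102.] [ 556. -162.   83.] [ 562. -155.  124.]
rest 0.8 [ 91. 149.] 6183 [ 582. -157.   58.] [ 546. -199.    3.] [ 594. -119.   63.]
```

View pics/w2.png

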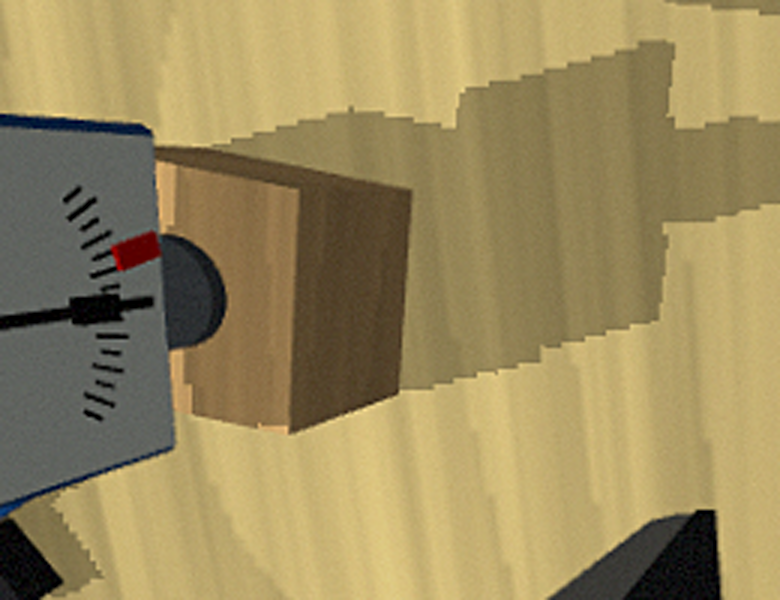

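The picture shows the white dial at the left: red mark at crop (135,251), the pointer bar near (100,310), and the collar seated on the rest. Next I'll fit the dial plane, mark angle and mould pose.

```bash
python3 - <<'E'
from h import *
z=np.load("w2.npz"); st=dict(tcp_pos=z["tp"],orientation=z["o"]); im=z["im"].astype(int); d=z["d"]; c=cam("wrist",st)
m=np.load("m_gauge.npy"); r,g,b=im[...,0],im[...,1],im[...,2]
white=m&(abs(r-b)<25)&(r>80); P=pts(white,d,c)
ct=np.median(P,0); P=P[np.linalg.norm(P-ct,axis=1)<80]
for _ in range(4):
    ct=P.mean(0); n=np.linalg.svd(P-ct,full_matrices=False)[2][2]; n*=np.sign(n[0]); P=P[abs((P-ct)@n)<2]
print("n",n,"ct",ct,len(P),"yaw deg",np.degrees(np.arctan2(n[1],n[0])),"tilt",np.degrees(np.arcsin(n[2])))
yw=np.arctan2(n[1],n[0]); gy=np.array([-np.sin(yw),np.cos(yw),0])
def onplane(uv,off=0):
    k,o=rays(uv,c); t=((ct+off*n-o)@n)/(k@n); return o+k*t[:,None]
red=(r>110)&(g<60)&(b<70)&m; 
v,u=np.nonzero(red); M=onplane(np.c_[u,v]); print("mark",len(M),M.mean(0), "yd",np.percentile(M@gy,[2,50,98]))
v,u=np.nonzero(white); W=onplane(np.c_[u,v]); s=W@gy
for zz in (75,85,95,105):
    k=abs(W[:,2]-zz)<3; print(zz,"edges",np.percentile(s[k],[0.3,99.7]),"mid",np.percentile(s[k],[0.3,99.7]).mean())
blk=(r<45)&(g<45)&(b<45); dk=blk&(np.arange(640)[None]<60)&(np.arange(400)[:,None]>140)&(np.arange(400)[:,None]<175)
v,u=np.nonzero(dk); B=onplane(np.c_[u,v])
for lo in (78,84,90,96,102,108,114,120):
    k=(B[:,2]>=lo)&(B[:,2]<lo+6)
    if k.any(): print("ptr z",lo,"y",np.median(B[k]@gy),k.sum())
print("zrange W",np.percentile(W[:,2],[0,0.5,99.5]))
# mould
for n_ in("top","scene"):
    z=np.load(n_+"2.npz"); im=z["im"].astype(int); d=z["d"]; cc=cam(n_)
    for i in range(4):
        try: mk=np.load(f"mm_{n_}{i}.npy")
        except: continue
        P=pts(mk,d,cc); 
        if abs(np.median(P,0)-[505,160,69]).max()>30: continue
        big=cv2.dilate(mk.astype(np.uint8),np.ones((7,7)))>0
        v,u=np.nonzero(big&(d>0)); Q=pts(big,d,cc); col=im[v,u]
        t=Q[(Q[:,2]>64)&(Q[:,2]<75)]
        h=t[:,:2].astype(np.float32); rc=cv2.minAreaRect(h)
        A=np.c_[t,np.ones(len(t))]; co=np.linalg.lstsq(np.c_[t[:,:2]-t[:,:2].mean(0),np.ones(len(t))],t[:,2],rcond=None)[0]
        print(n_,i,len(t),"rect",rc,"plane",co, "slope")
        rim=Q[(Q[:,2]>82)]; print("rim",len(rim),rim.mean(0),rim.min(0),rim.max(0))
        w=(col.min(1)>120)&(Q[:,2]>72); rw=Q[w]; print("white",len(rw),rw.mean(0),(rw.min(0)+rw.max(0))/2)
        rust=(col[:,0]>1.6*col[:,1])&(abs(Q[:,2]-70)<8); rr=Q[rust]; 
        f=rr[rr[:,0]>505].mean(0); k=rr[rr[:,0]<=505].mean(0); print("discs",f,k,"yaw",np.degrees(np.arctan2(f[1]-k[1],f[0]-k[0])),"mid",(f+k)/2)
E
```

```text
n [ 0.99341338 -0.114557   -0.00255762] ct [ 555.34337285 -158.88255817   98.67075148] 5385 yaw deg -6.578095917109796 tilt -0.1465410966555172
mark 14 [ 556.78281699 -146.09771192   85.13059838] yd [-84.27617222 -81.3443525  -78.44790582]
75 edges [-137.88163883  -48.81834796] mid -93.34999339544227
85 edges [-137.76184819  -48.93243425] mid -93.34714122197819
95 edges [-137.77067589  -48.91836708] mid -93.34452148684893
105 edges [-137.76997359  -48.80234317] mid -93.2861583786389
ptr z 78 y -94.47353681995864 21
ptr z 84 y -94.51998159027373 78
ptr z 90 y -94.67716769574905 85
ptr z 96 y -94.04463346856664 56
ptr z 102 y -94.35689428873775 28
ptr z 108 y -94.54037453983443 30
ptr z 114 y -94.30661407508737 32
ptr z 120 y -94.95784919471909 3
zrange W [ 70.28047712  70.79370501 124.10419341]
top 0 1459 rect ((507.495361328125, 163.8198699951172), (110.66624450683594, 130.34974670410156), 85.09650421142578) plane [7.36600543e-04 2.09472306e-03 6.94077026e+01] slope
rim 65 [507.858992   163.58948153  87.2426309 ] [493.19517799 148.95235263  82.01313676] [520.70035707 176.31786957  92.7041364 ]
white 64 [508.27819902 164.1032799   86.86104279] [506.94776753 162.6351111   85.03832106]
discs [548.99233376 159.82952231  70.02979203] [465.49199793 167.32836112  69.87844516] yaw -5.131743507819249 mid [507.24216584 163.57894172  69.9541186 ]
```

```bash
cat > g.py <<'E'
from h import *
z=np.load("w2.npz"); st=dict(tcp_pos=z["tp"],orientation=z["o"]); im=z["im"].astype(int); c=cam("wrist",st)
n=np.array([0.99341338,-0.114557,-0.00255762]); ct=np.array([555.34337285,-158.88255817,98.67075148])
gy=np.array([0.11456,0.99341,0])
r,g,b=im[...,0],im[...,1],im[...,2]
red=(r>80)&(g<0.45*r)&(b<0.5*r); red[:,80:]=0; red[:110]=0; red[170:]=0
v,u=np.nonzero(red)
for off in (0,1,2):
    k,o=rays(np.c_[u,v],c); M=o+k*(((ct+off*n-o)@n)/(k@n))[:,None]
    s=M@gy; p=np.c_[s,M[:,2]]; print(off,len(M),p.mean(0),cv2.minAreaRect(p.astype(np.float32)))
    for y0 in(-93.35,-94.4):
        q=p.mean(0)-[y0,138]; print(y0,"r",np.hypot(*q),"ang",np.arctan2(q[0],-q[1]))
print(u.min(),u.max(),v.min(),v.max())
E
python3 g.py
```

```text
0 132 [-79.91931441  78.48240467] ((-79.9344482421875, 78.33785247802734), (7.280324459075928, 15.421993255615234), 12.403271675109863)
-93.35 r 61.0141579458343 ang 0.22194167214989952
-94.4 r 61.25385220200447 ang 0.23866377489221352
1 132 [-79.73785041  79.62307259] ((-79.7529067993164, 79.47917175292969), (7.247812271118164, 15.353129386901855), 12.403251647949219)
-93.35 r 59.94294178557464 ang 0.22908354970715597
-94.4 r 60.190067985130455 ang 0.24607336036127736
2 132 [-79.55638641  80.76374052] ((-79.57136535644531, 80.62046813964844), (7.215306282043457, 15.284268379211426), 12.403223991394043)
-93.35 r 58.87489426732637 ang 0.23648493742651416
-94.4 r 59.12970711524571 ang 0.25374912909228164
37 52 133 145
```

Mark angle is about 0.235 rad. The gauge axis is at about (551.4,-157.7) with yaw −6.6°, and the mould mouth is at about (507.5,163.6) with yaw −5°. Going for the grasp.

>>> {"op": "apply_moves", "data": {"increments": "5 -20 -55 2; 15 -75 -60 4; 25 -130 -60 6; 35 -185 -60 7; 42.5 -233.5 -60 7; 42.5 -233.5 -60 7; 42.5 -233.5 -60 7"}}

```text
time_s: 6.05
tcp_pos: [552.4, -158.2, 311.3]
orientation: [0.746, 0.666, 0.001, 0.001]
ft_force: [-0.0, -0.1, -0.4]
opening: 1.001
grasp_force: 0.0
```

```bash
python3 - <<'E'
from h import *
st=observe(); print(st["time_s"],st["tcp_pos"],R.from_quat(st["orientation"]).as_matrix().round(3))
im,d=read_camera("wrist"); c=cam("wrist",st)
for k in ("gauge","rest"):
  for r in silhouettes(k,"wrist")[:1]:
    Q=pts(r["region"],d,c); print(k,r["confidence"],Q.min(0),Q.max(0))
    for lo,hi in((182,195),(138,152),(56,66)):
        t=Q[(Q[:,2]>lo)&(Q[:,2]<hi)]
        if len(t)>10: print(lo,len(t),t.mean(0),cv2.minAreaRect(t[:,:2].astype(np.float32)),np.median(t[:,2]))
E
```

```text
6.05 [ 552.4425862  -158.16672467  311.28166677] [[ 0.114  0.993  0.002]
 [ 0.993 -0.114 -0.001]
 [-0.     0.002 -1.   ]]
gauge 0.96 [ 3.50894889e+02 -2.84135378e+02 -7.30604386e-02] [ 430.00088779 -173.3606746    27.78184389]
rest 0.95 [ 5.08648542e+02 -2.00176628e+02 -7.65723798e-02] [ 600.09152294 -113.42881261   68.35684455]
56 2846 [ 551.6095229  -150.39511582   61.30084037] ((550.721435546875, -157.60337829589844), (75.29119873046875, 75.11358642578125), 78.62642669677734) 61.31622200978819
```

>>> {"op": "apply_moves", "data": {"increments": "0.5 -1 30 0; 0.5 -1 60 0; 0.5 -1 74 0; 0.5 -1 74 0; 0.5 -1 74 0"}}

```text
time_s: 6.82
tcp_pos: [551.4, -157.2, 237.4]
orientation: [0.746, 0.666, 0.001, 0.001]
ft_force: [-0.1, -0.6, -0.2]
opening: 0.999
grasp_force: 0.0
```

>>> {"op": "apply_moves", "data": {"increments": "0 0 0 0; 0 0 0 0; 0 0 0 0; 0 0 0 0; 0 0 0 0; 0 0 0 0", "fingers": 0, "grip_force": 30}}

```text
time_s: 7.58
tcp_pos: [550.5, -157.2, 236.4]
orientation: [0.746, 0.666, -0.0, -0.0]
ft_force: [0.3, -0.0, 0.2]
opening: 0.371
grasp_force: 0.0
```

>>> {"op": "apply_moves", "data": {"increments": "0 0 -10 0; 0 0 -30 0; 0 0 -60 0; 0 0 -90 0; 0 0 -90 0"}}

```text
time_s: 8.2
tcp_pos: [551.5, -157.2, 328.8]
orientation: [0.746, 0.666, 0.001, 0.002]
ft_force: [0.4, -0.2, -2.9]
opening: 0.28
grasp_force: 30.0
```

>>> {"op": "apply_moves", "data": {"increments": "40 -10 -16 0; 95 -24 -20 0; 150 -38 -20 0; 205 -52 -20 0; 260 -66 -20 -1.5; 300 -76 -20 -1.5; 313.7 -80.3 -20 -1.5; 313.7 -80.3 -20 -1.5"}}

```text
time_s: 9.2
tcp_pos: [506.0, 163.6, 345.4]
orientation: [0.737, 0.676, -0.001, -0.0]
ft_force: [0.2, 0.0, -2.4]
opening: 0.278
grasp_force: 30.0
```

>>> {"op": "apply_moves", "data": {"increments": "0 0 0 0; 0 0 0 0; 0 0 0 0"}}

```text
time_s: 9.57
tcp_pos: [506.7, 162.6, 346.4]
orientation: [0.738, 0.675, -0.0, 0.0]
ft_force: [-0.2, 0.5, -3.3]
opening: 0.286
grasp_force: 30.0
```

```bash
python3 - <<'E'
from h import *
st=observe(); print(st["time_s"],st["tcp_pos"],R.from_quat(st["orientation"]).as_matrix().round(3))
ims=[]
for n in("wrist","scene","top"):
    im,d=read_camera(n); c=cam(n,st); np.savez(n+"3",d=d,im=im,tp=st["tcp_pos"],o=st["orientation"]); 
    for k in ("gauge","mould"):
      for r in silhouettes(k,n)[:4]:
        Q=pts(r["region"],d,c); 
        if len(Q)<50: continue
        md=np.median(Q,0); print(n,k,round(r["confidence"],2),len(Q),md.round(),np.percentile(Q,1,axis=0).round(),np.percentile(Q,99,axis=0).round())
        if k=="mould" and abs(md[:2]-[507,163]).max()<40:
            v,u=np.nonzero(r["region"]&(d>0)); col=im[v,u].astype(int)
            t=Q[abs(Q[:,2]-70)<5]; print("  rect",cv2.minAreaRect(t[:,:2].astype(np.float32)))
            w=(col.min(1)>110)&(Q[:,2]>74); rw=Q[w]
            if len(rw)>5: print("  white",len(rw),rw.mean(0),rw.min(0),rw.max(0))
            rust=(col[:,0]>1.6*col[:,1])&(abs(Q[:,2]-70)<8); rr=Q[rust]
            f=rr[rr[:,0]>507].mean(0); k_=rr[rr[:,0]<=507].mean(0); print("  discs",f,k_,np.degrees(np.arctan2(f[1]-k_[1],f[0]-k_[0])),(f+k_)/2)
        if k=="gauge" and n=="scene" and abs(md[1]-163)<60:
            np.save("sg3.npy",r["region"])
    if n=="wrist": ims.append(cv2.resize(im,(480,300)))
    if n=="scene": ims.append(cv2.resize(im[50:200,240:440],(480,360) ,interpolation=cv2.INTER_CUBIC)[:300])
save("v3.png",np.vstack(ims))
E
```

```text
9.575 [506.74688622 162.57687226 346.442448  ] [[ 0.089  0.996  0.   ]
 [ 0.996 -0.089 -0.   ]
 [-0.     0.    -1.   ]]
wrist gauge 0.86 5331 [508. 172. 289.] [493. 150. 169.] [521. 210. 294.]
wrist mould 0.87 11671 [692. 181.  71.] [634. 123.  22.] [764. 233.  91.]
wrist mould 0.81 8536 [511. 175.  72.] [442. 108.  22.] [572. 221.  90.]
  rect ((506.97027587890625, 163.8437957763672), (109.74720001220703, 130.4811248779297), 84.85295867919922)
  white 123 [508.07448932 167.39740145  86.69042197] [456.30647208 115.67316282  74.93796261] [555.78963084 213.29381793  93.09058358]
  discs [548.91111567 159.02004272  72.48902938] [465.33014845 166.55720282  72.50922127] -5.152878137148113 [507.12063206 162.78862277  72.49912533]
wrist mould 0.63 8132 [455. 322.  71.] [402. 289.  22.] [511. 362.  91.]
scene gauge 0.88 734 [ 399. -237.   16.] [ 352. -288.    1.] [ 430. -188.   24.]
scene gauge 0.87 815 [508. 150. 219.] [335. 113.   4.] [519. 476. 294.]
scene gauge 0.61 1861 [520. 139.  71.] [439. 101.  13.] [573. 212.  90.]
scene gauge 0.36 1367 [ 562. -168.   60.] [ 508. -202.    1.] [ 592
[... 217 characters left out ...]
77519 160.409995    86.81268304] [440.3177327  143.20600549  74.53830212] [519.40245577 174.46934964 124.77706172]
  discs [548.7376473  155.41665112  72.78029136] [464.72679599 163.05196936  72.98677453] -5.19305451049722 [506.73222165 159.23431024  72.88353295]
scene mould 0.73 2234 [707. 152.  71.] [633. 117.   1.] [765. 251.  91.]
scene mould 0.72 1157 [477. 333.  70.] [406. 285.  13.] [510. 415.  92.]
top gauge 0.79 551 [ 395. -232.   14.] [ 355. -279.   -3.] [ 432. -185.   23.]
top mould 0.73 1528 [443. 363.  70.] [396. 150.  -0.] [509. 421. 650.]
top mould 0.71 484 [538. 120.  69.] [463. 103.  20.] [570. 169. 198.]
top mould 0.67 1262 [710. 159.  69.] [636. 120.   3.] [766. 231.  89.]
```

View pics/v3.png

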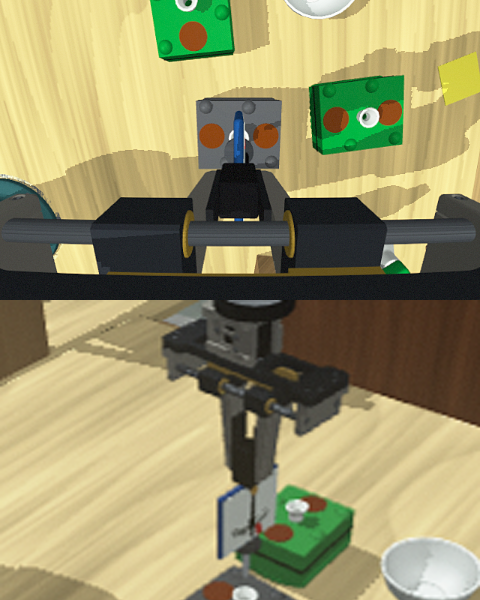

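The wrist view shows the stem hanging straight over the grey mould (its centre around pixel (240,133) in the top half) and the dial upright. Now inserting.

>>> {"op": "apply_moves", "data": {"increments": "0.7 0.2 15 0; 0.7 0.2 25 0; 0.7 0.2 32 0; 0.7 0.2 37 0; 0.7 0.2 42 0; 0.7 0.2 47 0; 0.7 0.2 52 0; 0.7 0.2 52 0"}}

```text
time_s: 11.02
tcp_pos: [506.6, 164.2, 294.1]
orientation: [0.737, 0.675, -0.0, -0.0]
ft_force: [-0.1, -0.0, -2.3]
opening: 0.282
grasp_force: 30.0
```

>>> {"op": "apply_moves", "data": {"increments": "0 0 5 0; 0 0 10 0; 0 0 15 0; 0 0 19 0; 0 0 23 0; 0 0 23 0", "grip_force": 20}}

```text
time_s: 11.78
tcp_pos: [507.3, 164.9, 273.1]
orientation: [0.737, 0.675, 0.001, 0.001]
ft_force: [-2.2, -0.5, 8.4]
opening: 0.283
grasp_force: 20.0
```

```bash
cat > look.py <<'E'
from h import *
import sys
tag=sys.argv[1]
st=observe(); print(st["time_s"],st["tcp_pos"],st["ft_force"],st["moment"])
im,d=read_camera("scene"); c=cam("scene"); np.savez("s_"+tag,im=im,d=d); 
Q=pts(np.ones(d.shape,bool),d,c); v,u=np.nonzero(d>0); col=im[v,u].astype(int)
r,g,b=col.T; T=st["tcp_pos"]
near=(abs(Q[:,0]-T[0])<45)&(abs(Q[:,1]-T[1])<90)
W=near&(Q[:,2]>100)&(Q[:,2]<T[2]-75)&(abs(r-b)<30)&(r>70); P=Q[W]
for _ in range(4):
    ct=P.mean(0); n=np.linalg.svd(P-ct,full_matrices=False)[2][2]; n*=np.sign(n[0]); P=P[abs((P-ct)@n)<6]
print("dial n",n.round(3),"ct",ct.round(1),len(P))
# mould top plane
if len(sys.argv)>2:
    im,d=read_camera("wrist"); cw=cam("wrist",st); Qw=pts(np.ones(d.shape,bool),d,cw); v2,u2=np.nonzero(d>0); cl=im[v2,u2].astype(int)
    e=np.array([np.cos(np.radians(-5.1)),np.sin(np.radians(-5.1))]); gy=np.array([-e[1],e[0]])
    grey=(np.ptp(cl,axis=1)<22)&(cl.max(1)>40)&(cl.max(1)<140)&(Qw[:,2]>30)&(Qw[:,2]<105)&(abs(Qw[:,0]-510)<70)&(Qw[:,1]>80)&(Qw[:,1]<300)
    t=Qw[grey]
    for _ in range(6):
        co=np.linalg.lstsq(np.c_[t[:,:2]-t[:,:2].mean(0),np.ones(len(t))],t[:,2],rcond=None)[0]
        res=t[:,2]-np.c_[t[:,:2]-t[:,:2].mean(0),np.ones(len(t))]@co; t=t[abs(res)<max(2,1.5*np.std(res))]
    print("mould plane lean(+y)",-np.arctan(co[:2]@gy),"x-slope",co[:2]@e,"z",co[2],t.mean(0),len(t))
u0,v0=np.round(proj(T-[0,0,110],c)[0]).astype(int)
save(tag+".png",cv2.resize(im[v0-50:v0+50,u0-65:u0+65],None,fx=6,fy=6,interpolation=cv2.INTER_CUBIC))
E
python3 look.py a 1
```

```text
11.775 [507.28996988 164.94688657 273.139874  ] [-2.18361737 -0.47813487  8.37235512] [-0.32532933  0.66030602  0.02689298]
dial n [ 0.995 -0.097 -0.013] ct [508.9 158.1 137.9] 383
mould plane lean(+y) 0.0036152525677247012 x-slope -0.0029516357014869334 z 71.22014571477229 [509.74046152 179.76967412  71.22014571] 7167
```

View pics/a.png

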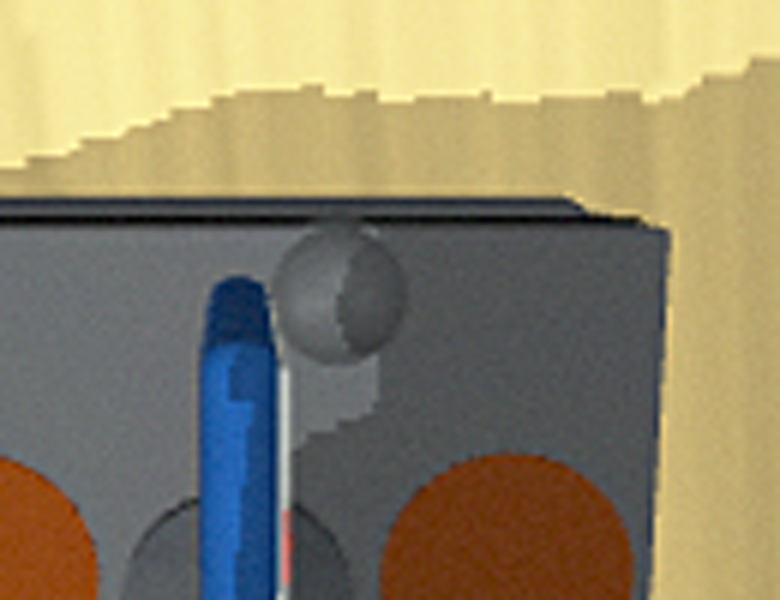

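That was the wrist crop by mistake: it shows the dial edge at columns 200-290 with the collar under it. I'll crop the scene picture already taken.

```bash
sed -i 's/    im,d=read_camera("wrist"); cw/    sim=im; im,d=read_camera("wrist"); cw/; s/^u0,v0=/if len(sys.argv)>2: im=sim\nu0,v0=/' look.py
python3 - <<'E'
from h import *
z=np.load("s_a.npz"); im=z["im"]; c=cam("scene"); u0,v0=np.round(proj([507,163,160],c)[0]).astype(int)
save("a2.png",cv2.resize(im[v0-50:v0+50,u0-60:u0+60],None,fx=6,fy=6,interpolation=cv2.INTER_CUBIC))
print(u0,v0,proj([507.4,163.4,90],c),proj([507.4,163.4,70],c))
E
```

```text
343 153 [[342.50481284 172.37346903]] [[342.32987836 177.6260675 ]]
```

View pics/a2.png

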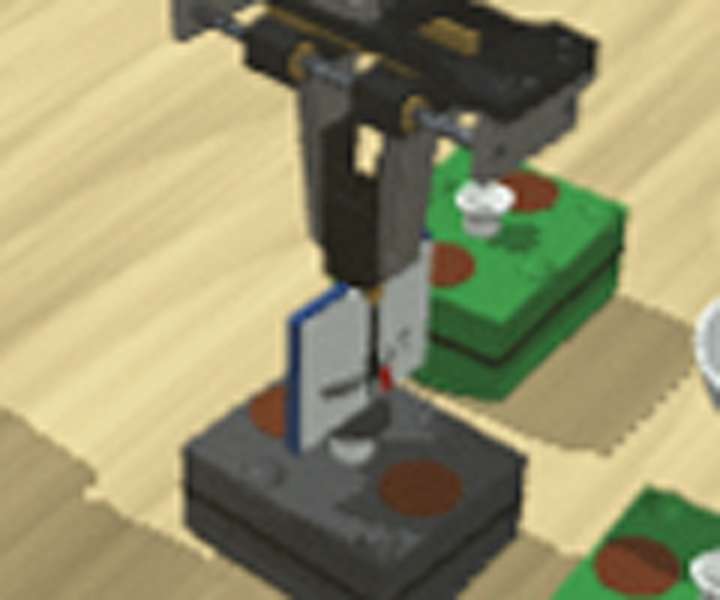

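>>> {"op": "apply_moves", "data": {"increments": "0 0 1 0; 0 0 2 0; 0 0 2 0; 0 0 2 0"}}

```text
time_s: 12.38
tcp_pos: [507.5, 165.7, 273.0]
orientation: [0.737, 0.676, 0.002, 0.001]
ft_force: [-5.0, -0.7, 20.4]
opening: 0.285
grasp_force: 20.0
```

```bash
python3 - <<'E'
from h import *
st=observe(); c=cam("wrist",st); im,d=read_camera("wrist"); print(st["tcp_pos"],st["ft_force"])
Q=pts(np.ones(d.shape,bool),d,c); v,u=np.nonzero(d>0); cl=im[v,u].astype(int)
T=st["tcp_pos"]; k=(np.hypot(Q[:,0]-T[0],Q[:,1]-T[1])<60)
g=Q[k&(cl[:,2]>1.6*cl[:,0])&(cl[:,2]>60)]; print("blue z",np.percentile(g[:,2],[1,50,90,99]))
b=Q[k&(Q[:,2]>195)&(Q[:,2]<235)]; h,e=np.histogram(b[:,2],bins=range(195,236,2)); print(dict(zip(e,h)))
cg=Q[k&(abs(Q[:,2]-95)<12)]; h,e=np.histogram(cg[:,2],bins=range(83,108,1)); print(dict(zip(e,h)))
m=Q[(abs(Q[:,0]-507)<60)&(abs(Q[:,1]-190)<20)&(abs(Q[:,2]-70)<8)]; print("mould top",np.median(m[:,2]))
E
```

```text
[507.51661063 165.72694148 273.01328934] [-4.97063306 -0.72405324 20.39384016]
blue z [110.74822916 176.24958836 177.44178425 285.97992359]
{np.int64(195): np.int64(114), np.int64(197): np.int64(109), np.int64(199): np.int64(117), np.int64(201): np.int64(124), np.int64(203): np.int64(121), np.int64(205): np.int64(144), np.int64(207): np.int64(139), np.int64(209): np.int64(149), np.int64(211): np.int64(152), np.int64(213): np.int64(152), np.int64(215): np.int64(174), np.int64(217): np.int64(342), np.int64(219): np.int64(2384), np.int64(221): np.int64(292), np.int64(223): np.int64(148), np.int64(225): np.int64(149), np.int64(227): np.int64(157), np.int64(229): np.int64(159), np.int64(231): np.int64(175), np.int64(233): np.int64(173)}
{np.int64(83): np.int64(0), np.int64(84): np.int64(0), np.int64(85): np.int64(0), np.int64(86): np.int64(0), np.int64(87): np.int64(0), np.int64(88): np.int64(0), np.int64(89): np.int64(0), np.int64(90): np.int64(1), np.int64(91): np.int64(5), np.int64(92): np.int64(2), np.int64(93): np.int64(4), np.int64(94): np.int64(5), np.int64(95): np.int64(22), np.int64(96): np.int64(194), np.int64(97): np.int64(284), np.int64(98): np.int64(58), np.int64(99): np.int64(3), np.int64(100): np.int64(1), np.int64(101): np.int64(0), np.int64(102): np.int64(1), np.int64(103): np.int64(1), np.int64(104): np.int64(2), np.int64(105): np.int64(2), np.int64(106): np.int64(2)}
mould top 71.29825043191141
```

The collar top reads 96 mm, which is 90+6, so the stem is fully home. Lightening the grip and rocking towards +y, half way first.

>>> {"op": "apply_moves", "data": {"increments": "0 0 -3 0; 0 0 -3 0; 4 0 -3 0; 8 0 -3 0; 12 0 -3 0; 16 0 -2.8 0; 20 0 -2.6 0; 24 0 -2.4 0", "grip_force": 8}}

```text
time_s: 13.42
tcp_pos: [509.1, 188.4, 271.8]
orientation: [0.737, 0.675, 0.0, 0.0]
ft_force: [0.5, -0.5, 4.0]
opening: 0.284
grasp_force: 8.0
```

>>> {"op": "apply_moves", "data": {"increments": "0 0 0 0; 0 0 0 0; 0 0 0 0"}}

```text
time_s: 13.8
tcp_pos: [508.9, 188.1, 271.8]
orientation: [0.738, 0.675, 0.0, 0.0]
ft_force: [1.6, 0.1, 0.8]
opening: 0.285
grasp_force: 8.0
```

```bash
cat >> look.py <<'E'
# grip side edges/dial tilt from scene dial top-edge: blue+white mask lower edge line fit
m=np.zeros(sim.shape[:2],bool) if len(sys.argv)>2 else None
if m is not None:
    m[v[W],u[W]]=1; sel=Q[W]; o=c[3]
    e3=np.array([e[0],e[1],0]); g3=np.array([gy[0],gy[1],0])
    vv,uu=np.nonzero(m); k,_=rays(np.c_[uu,vv],c); X=o+k*(((ct-o)@e3)/(k@e3))[:,None]
    s=(X-ct)@g3; zz=X[:,2]-ct[2]; rc=cv2.minAreaRect(np.c_[s,zz].astype(np.float32)); print("dial rect in plane",rc)
E
python3 look.py b 1
```

```text
13.8 [508.92980527 188.11540461 271.79940075] [1.63911197 0.05408189 0.79120503] [-0.03988299 -0.61441383 -0.00118333]
dial n [ 0.996 -0.09   0.004] ct [509.9 172.6 137.9] 379
mould plane lean(+y) 0.11463711411479127 x-slope 0.0008196778412008863 z 68.76944501848615 [512.24948776 194.90189385  68.76944502] 5733
dial rect in plane ((2.2139129638671875, 22.127532958984375), (119.82108306884766, 100.09622192382812), 81.69112396240234)
```

The mould rolls as predicted (0.115 rad). Second half next.

>>> {"op": "apply_moves", "data": {"increments": "4 0 0.1 0; 8 0 0.3 0; 12 0 0.6 0; 16 0 0.9 0; 20 0 1.3 0; 24 0 1.7 0; 24 0 1.7 0; 24 0 1.7 0"}}

```text
time_s: 14.9
tcp_pos: [510.6, 212.0, 269.8]
orientation: [0.737, 0.675, -0.0, -0.0]
ft_force: [0.6, -0.2, -3.7]
opening: 0.281
grasp_force: 8.0
```

>>> {"op": "apply_moves", "data": {"increments": "0 0 0 0; 0 0 0 0; 0 0 0 0; 0 0 0 0; 0 0 0 0; 0 0 0 0; 0 0 0 0; 0 0 0 0"}}

```text
time_s: 15.9
tcp_pos: [510.9, 212.1, 270.2]
orientation: [0.737, 0.675, -0.0, -0.0]
ft_force: [-0.1, -1.2, -2.9]
opening: 0.281
grasp_force: 8.0
```

```bash
python3 look.py c 1; python3 - <<'E'
from h import *
z=np.load("s_c.npz"); c=cam("scene"); u0,v0=np.round(proj([510,195,120],c)[0]).astype(int)
save("c2.png",cv2.resize(z["im"][v0-25:v0+25,u0-32:u0+32],None,fx=11,fy=11,interpolation=cv2.INTER_CUBIC)); print(u0,v0)
E
```

```text
15.9 [510.90506455 212.13848018 270.18996723] [-0.05914319 -1.23503865 -2.86752218] [-0.32511115  0.02841001  0.00447037]
dial n [ 0.996 -0.092 -0.009] ct [511.  186.8 139.5] 376
mould plane lean(+y) 0.18642060779457884 x-slope -0.0004794253334639356 z 66.5213532623256 [513.7082992  204.82600914  66.52135326] 4689
dial rect in plane ((2.7964706420898438, 6.385337829589844), (105.51123046875, 106.61723327636719), 59.43263244628906)
350 159
```

View pics/c2.png

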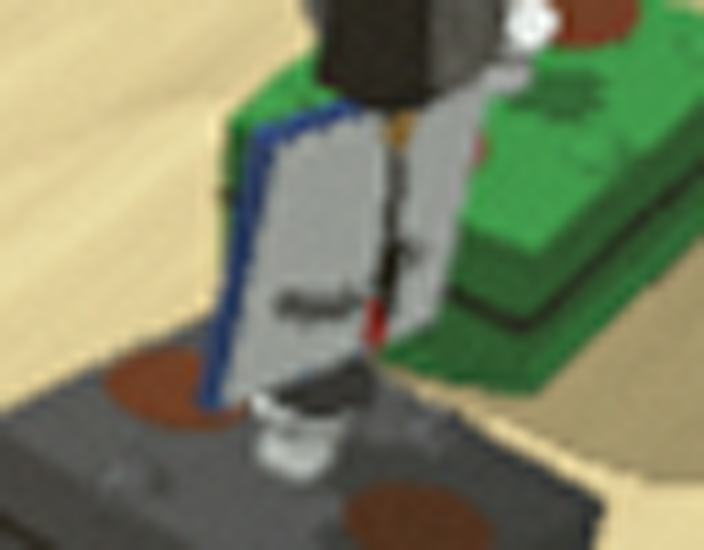

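The crop shows the pointer tip at about (385,300), next to the red mark at (375,320): close. I'll measure the gauge lean numerically in a rectified dial plane, checking the method against the earlier upright and half-lean pictures.

```bash
cat > dial.py <<'E'
from h import *
import sys
def dial(tag,ct,view=None):
    im=np.load(f"s_{tag}.npz")["im"]; c=cam("scene"); a=np.radians(-5.1)
    e3=np.array([np.cos(a),np.sin(a),0]); g3=np.array([-np.sin(a),np.cos(a),0])
    s,zz=np.meshgrid(np.arange(-75,75,.25),np.arange(205,85,-.25))
    X=np.array([ct[0],ct[1],0])+s[...,None]*g3+zz[...,None]*[0,0,1]
    uv=proj(X.reshape(-1,3),c).reshape(s.shape+(2,)).astype(np.float32)
    w=cv2.remap(im,uv[...,0],uv[...,1],cv2.INTER_CUBIC); W=w.astype(int); r,g,b=W[...,0],W[...,1],W[...,2]
    wh=(np.ptp(W,axis=2)<28)&(r>100); wh=cv2.morphologyEx(wh.astype(np.uint8),cv2.MORPH_CLOSE,np.ones((35,35)))
    n,l,stt,_=cv2.connectedComponentsWithStats(wh); wh=l==1+np.argmax(stt[1:,4])
    L=[];Rr=[]
    for i in range(0,s.shape[0],2):
        j=np.nonzero(wh[i])[0]
        if len(j)>220: L.append((zz[i,0],s[0,j[0]])); Rr.append((zz[i,0],s[0,j[-1]]))
    out=[]
    for E in (np.array(L),np.array(Rr)):
        E=E[(E[:,0]>np.percentile(E[:,0],12))&(E[:,0]<np.percentile(E[:,0],88))]
        p=np.polyfit(E[:,0],E[:,1],1)
        for _ in range(3):
            rs=E[:,1]-np.polyval(p,E[:,0]); E=E[abs(rs)<=max(.7,1.3*rs.std())]; p=np.polyfit(E[:,0],E[:,1],1)
        out.append((np.arctan(p[0]).round(3),len(E)))
    red=(r>90)&(g<.5*r)&(b<.5*r)&(cv2.dilate(wh.astype(np.uint8),np.ones((15,15)))>0)
    n,l,stt,cen=cv2.connectedComponentsWithStats(red.astype(np.uint8)); k=1+np.argmax(stt[1:,4]) if n>1 else 0
    x,y=cen[k]; print(tag,"edges L,R lean",out,"white size",stt[0,2:4],"red s,z",-75+x*.25,205-y*.25,stt[k,4])
    if view: save(view,cv2.resize(w,(750,600)))
dial("a",(508.9,158.1)); dial("b",(509.9,172.6)); dial("c",(511,186.8),"c3.png")
E
python3 dial.py
```

```text
a edges L,R lean [(np.float64(-0.231), 57), (np.float64(-0.022), 110)] white size [600 480] red s,z 19.48513800424628 110.76220806794055 471
b edges L,R lean [(np.float64(-0.179), 60), (np.float64(0.117), 61)] white size [600 480] red s,z 19.337500000000006 109.5 20
c edges L,R lean [(np.float64(-0.07), 66), (np.float64(0.589), 52)] white size [600 480] red s,z 16.03079710144928 97.67028985507247 138
```

View pics/c3.png

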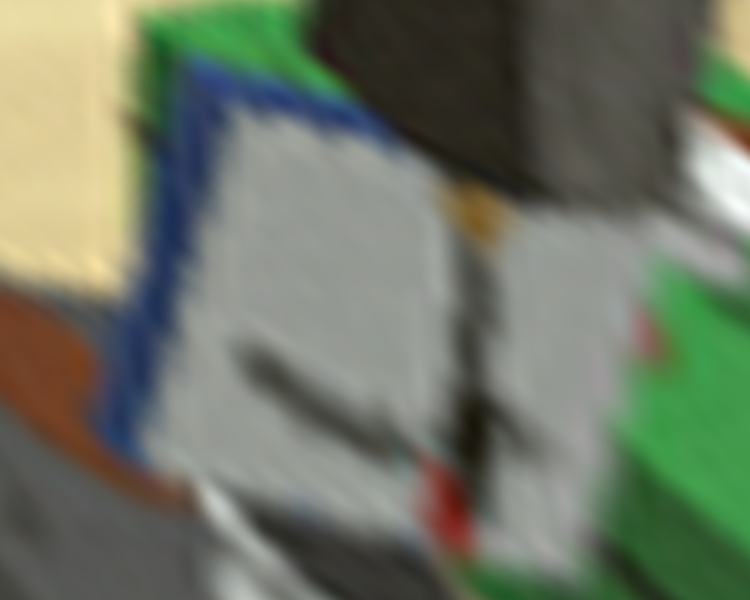

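The rectified view (5 px/mm) shows the pointer hanging near x=472 and the mark at (447,505). But the pointer stands about 8 mm proud of the dial, so parallax shifts it by about 60 px, and the true lean is probably below the mark. I'll measure the lean directly from the grip-top and dial-top planes in the wrist depth.

```bash
cat > lean.py <<'E'
from h import *
st=observe(); c=cam("wrist",st); im,d=read_camera("wrist"); T=st["tcp_pos"]; print(st["time_s"],T.round(1),st["ft_force"].round(1))
Q=pts(np.ones(d.shape,bool),d,c); v,u=np.nonzero(d>0); cl=im[v,u].astype(int)
a=np.radians(-5.1); e=np.array([np.cos(a),np.sin(a),0]); g=np.array([-np.sin(a),np.cos(a),0])
q=Q-T; S=np.c_[q@g,q@e,q[:,2]]
def fit(k,lab,tol):
    t=S[k]
    for _ in range(8):
        if len(t)<30: print(lab,"few"); return
        A=np.c_[t[:,:2],np.ones(len(t))]; co=np.linalg.lstsq(A,t[:,2],rcond=None)[0]; rs=t[:,2]-A@co; t=t[abs(rs-np.median(rs))<max(tol,1.5*rs.std())]
    print(lab,"lean",-np.arctan(co[0]).round(4),"xs",co[1].round(3),"n",len(t),t.mean(0).round(1),np.ptp(t[:,0]).round(1),"rms",rs.std().round(2))
# dial top: blue; grip top: dark near z -54
blue=(cl[:,2]>1.5*cl[:,0])&(cl[:,2]>50)
fit(blue&(S[:,0]>8)&(S[:,0]<60)&(abs(S[:,1])<9)&(S[:,2]>-115)&(S[:,2]<-80),"dialtop",.8)
fit((cl.max(1)<60)&(abs(S[:,1])<11)&(S[:,0]>-5)&(S[:,0]<22)&(S[:,2]>-63)&(S[:,2]<-42),"griptop",.8)
grey=(np.ptp(cl,axis=1)<22)&(cl.max(1)>40)&(cl.max(1)<140)&(Q[:,2]>30)&(Q[:,2]<105)&(abs(Q[:,0]-510)<70)&(Q[:,1]>80)&(Q[:,1]<300)
fit(grey,"mould",2)
E
python3 lean.py
```

```text
16.0 [510.9 212.1 270.2] [ 0.2 -1.4 -3.1]
dialtop lean 0.2585 xs 0.025 n 375 [ 2.300e+01 -1.000e-01 -1.031e+02] 29.1 rms 0.41
griptop lean 0.2655 xs 0.004 n 1543 [  5.1  -0.1 -53.5] 20.6 rms 0.42
mould lean 0.187 xs -0.0 n 4737 [  -6.9    3.4 -203.7] 107.3 rms 0.73
```

>>> {"op": "apply_moves", "data": {"increments": "-1 0 0.5 0; -2 0 1 0; -3 0 1.5 0; -3 0 1.5 0; -3 0 1.5 0; -3 0 1.5 0; -3 0 1.5 0; -3 0 1.5 0"}}

```text
time_s: 17.05
tcp_pos: [510.9, 209.9, 269.6]
orientation: [0.737, 0.675, 0.001, 0.0]
ft_force: [-1.6, 1.1, 4.9]
opening: 0.281
grasp_force: 8.0
```

```bash
python3 lean.py; python3 - <<'E'
from h import *
z=np.load("w2.npz"); st=dict(tcp_pos=z["tp"],orientation=z["o"]); im=z["im"].astype(int); d=z["d"]; c=cam("wrist",st)
n=np.array([0.99341338,-0.114557,-0.00255762]); ct=np.array([555.34337285,-158.88255817,98.67075148]); gy=np.array([0.11456,0.99341,0])
def off(m,l):
    P=pts(m,d,c); o=(P-ct)@n; k=abs(o)<20; P=P[k]; o=o[k]; print(l,len(P),"off pct",np.percentile(o,[10,50,90]).round(2),"y",np.median(P@gy).round(2),"z",np.percentile(P[:,2],[5,95]).round(1)); return P,o
off(np.load("m_pointer.npy"),"ptr")
r,g,b=im[...,0],im[...,1],im[...,2]
red=(r>80)&(g<0.45*r)&(b<0.5*r); red[:,80:]=0; red[:110]=0; red[170:]=0; P,o=off(red,"mark"); print((P@gy).mean(),P[:,2].mean())
blk=(r<45)&(g<45)&(b<45); blk[:,60:]=0; blk[:140]=0; blk[175:]=0; P,o=off(blk,"black")
for lo in range(76,124,6):
    k=abs(P[:,2]-lo)<3
    if k.any(): print(lo,np.median(o[k]).round(2),np.median(P[k]@gy).round(2),k.sum())
# blue borders either side of white in dial plane
blue=(b>1.5*r)&(b>50)&np.load("m_gauge.npy"); P,o=off(blue,"blue"); s=P@gy; k=abs(o)<2; print("blue front y pct",np.percentile(s[k],[1,99]))
E
```

```text
17.05 [510.9 209.9 269.6] [-1.6  1.1  4.9]
dialtop lean 0.2689 xs -0.053 n 374 [  22.4   -0.  -102.9] 29.3 rms 0.43
griptop lean 0.2724 xs 0.0 n 1562 [  5.2   0.1 -53.4] 20.6 rms 0.41
mould lean 0.1593 xs -0.001 n 4726 [  -6.5    2.8 -202.6] 106.7 rms 0.71
ptr 298 off pct [3.37 4.86 5.82] y -93.18 z [ 85.2 122.2]
mark 132 off pct [1.16 2.01 2.89] y -79.54 z [74.1 86.7]
-79.54059623329229 80.80832781709077
black 372 off pct [0.29 4.62 5.72] y -93.22 z [ 67.8 121.3]
82 4.94 -93.59 21
88 0.87 -93.19 55
94 4.64 -93.06 80
100 4.98 -92.51 71
106 5.01 -93.41 38
112 4.61 -93.09 29
118 4.83 -93.24 34
blue 191 off pct [-2.51 -1.21 -0.25] y -47.5 z [ 73.8 121.2]
blue front y pct [-140.38134754  -46.09432346]
```

Pointer and mark offsets confirm a mark angle of about 0.230. The gauge lean is now about 0.27, since the gauge sits at the far side of its play in the tube. Backing off a little.

>>> {"op": "apply_moves", "data": {"increments": "-1 0 0 0; -2 0 0 0; -3 0 -0.2 0; -4 0 -0.4 0; -5 0 -0.5 0; -6 0 -0.5 0; -6 0 -0.5 0; -6 0 -0.5 0"}}

```text
time_s: 18.1
tcp_pos: [510.4, 204.3, 270.2]
orientation: [0.737, 0.676, 0.001, -0.0]
ft_force: [-1.3, 1.5, 6.0]
opening: 0.282
grasp_force: 8.0
```

```bash
python3 lean.py
```

```text
18.1 [510.4 204.3 270.2] [-1.3  1.5  6. ]
dialtop lean 0.2427 xs 0.044 n 386 [  23.2   -0.2 -102. ] 30.7 rms 0.41
griptop lean 0.2459 xs 0.003 n 1564 [  5.2   0.  -53.2] 20.6 rms 0.42
mould lean 0.1305 xs -0.001 n 4914 [  -3.3    2.8 -202.4] 83.1 rms 0.7
```

>>> {"op": "apply_moves", "data": {"increments": "-1 0 0 0; -2 0 -0.3 0; -3 0 -0.5 0; -3 0 -0.5 0; -3 0 -0.5 0; -3 0 -0.5 0; -3 0 -0.5 0; -3 0 -0.5 0"}}

```text
time_s: 19.15
tcp_pos: [510.1, 201.0, 270.5]
orientation: [0.737, 0.675, 0.001, -0.0]
ft_force: [-1.9, 1.5, 5.3]
opening: 0.283
grasp_force: 8.0
```

```bash
cat >> lean.py <<'E'
k=(cl.max(1)<60)&(abs(S[:,1])<11)&(S[:,0]>-5)&(S[:,0]<25)&(S[:,2]>-63)&(S[:,2]<-45)
phi=float(__import__("sys").argv[1]); th=float(__import__("sys").argv[2])
t=S[k]; w=t[:,0]*np.sin(phi)+t[:,2]*np.cos(phi); top=np.median(w); kk=abs(w-top)<1.2; al=(t[:,0]*np.cos(phi)-t[:,2]*np.sin(phi))[kk]
print("grip top along",np.percentile(al,[1,99]))
ax=np.percentile(al,99)-13
tip=np.array([ax*np.cos(phi)+(top-174)*np.sin(phi), -ax*np.sin(phi)+(top-174)*np.cos(phi)])
t=S[grey]; h=np.median(t[:,0]*np.sin(th)+t[:,2]*np.cos(th)); print("tip z in mould",tip@[np.sin(th),np.cos(th)]-h+70,"tip world",tip+[T@g,T[2]])
im,d=read_camera("scene"); np.savez("s_d",im=im,d=d)
E
python3 lean.py 0.235 0.12; sed -i '/^dial("a"/d' dial.py; cat >> dial.py <<'E'
dial("d",(510.4,180.5),"d3.png")
E
python3 dial.py
```

```text
19.15 [510.1 201.  270.5] [-1.9  1.5  5.3]
dialtop lean 0.2167 xs 0.014 n 397 [  23.5   -0.2 -101.7] 31.4 rms 0.42
griptop lean 0.2224 xs -0.005 n 1509 [  5.1   0.2 -53. ] 20.1 rms 0.4
mould lean 0.116 xs -0.001 n 5075 [  -1.3    2.7 -202.3] 85.8 rms 0.7
grip top along [ 7.15122541 27.49363911]
tip z in mould 46.31848417152099 tip world [207.41653105  48.8735905 ]
d edges L,R lean [(np.float64(-0.082), 67), (np.float64(0.568), 52)] white size [600 480] red s,z 14.65377697841727 98.51079136690647 278
```

View pics/d3.png

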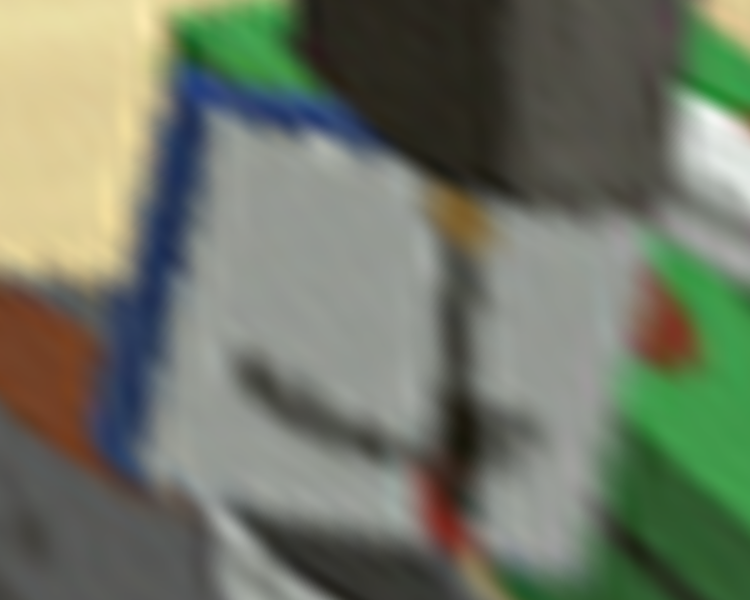

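The pointer tip at (460,490) and mark at (438,510) differ by less than 1 mm once their stand-off is removed. The lean of 0.22 agrees with the mark at 0.23, and the stem tip is at 46 mm (limit 57). Holding for a second, then handing in.

>>> {"op": "apply_moves", "data": {"increments": "0 0 0 0; 0 0 0 0; 0 0 0 0; 0 0 0 0; 0 0 0 0; 0 0 0 0; 0 0 0 0; 0 0 0 0"}}

```text
time_s: 20.25
tcp_pos: [510.1, 201.0, 270.5]
orientation: [0.737, 0.676, 0.001, -0.0]
ft_force: [-1.8, 1.8, 5.8]
opening: 0.285
grasp_force: 8.0
```

```bash
python3 lean.py 0.222 0.116; python3 -c "
from bench import *
print(finish_job())"
```

```text
20.25 [510.1 201.  270.5] [-1.8  1.8  5.8]
dialtop lean 0.2385 xs 0.032 n 398 [  23.6   -0.2 -101.8] 31.4 rms 0.43
griptop lean 0.2289 xs 0.002 n 1539 [  5.    0.1 -53. ] 20.1 rms 0.41
mould lean 0.1157 xs -0.001 n 5068 [  -1.4    2.7 -202.3] 85.7 rms 0.71
grip top along [ 6.57340001 26.58995201]
tip z in mould 46.167816238313804 tip world [209.38545505  48.36700971]
the job is handed in; nothing more can be done
None
```

I handed the job in at about 20 s, no verdict returned: the stem went fully home, and the arm holds the gauge still at a lean of about 0.23 rad against a mark measured at 0.23 rad, with the mould leaning about 0.12 rad on the bench and the stem tip at 46 mm (limit 57).

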